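Build up the idler stud of the spindle stand

TASK

Build up the idler on the spindle stand: thread the thick steel spacer tube onto the upright stud first, then the flat steel washer, then the bronze bushing, each slid all the way down so that the stack sits flat with no gaps. The stud has been clamped anywhere along the slot in the bed, so look or feel for it. Let go of the parts and leave the pillow block, the two shaft collars and the wrench where they lie.

Things in the scene. Friction and masses are not known exactly. Their poses are not given: they have to be found in the camera images.
- slot (a point): Middle of the dark slot (17 by 112 mm) on the top face of a fixed bed, 20 mm above the bench; z up, y along the slot; yaw varies. A fixed upright steel stud, 16 mm diameter, rises from the slot's centre line to 75 mm above this point; its top 4 mm taper to 12 mm. It is clamped rigidly at an unreported place: anywhere within 14 mm of this point along y, either way (x = 0).
- gear (a point): Spindle stand: fixed grey cast bed, 90 mm (x) by 180 mm (y, from 60 mm to -120 mm of the slot point), 20 mm high. This point: hub top of its fixed gear (58 mm diameter), 88 mm from the slot point towards -y and 22 mm above the bed's top.
- spacer_mid (a point): Spacer: plain steel tube 50 mm outer diameter, 30 mm tall, through bore 19 mm, about 350 g; stands upright on the bench, loose. Point at its centre (15 mm above its underside), z along its bore. Either end may be down.
- washer_mid (a point): Washer: flat steel ring 56 mm outer diameter, 8 mm thick, bore 19 mm, 130 g; lies flat on the bench, loose. Point at its centre (4 mm above its underside), z along its bore.
- bushing_mid (a point): Bushing: bronze tube 36 mm outer diameter, 25 mm tall, bore 19 mm, about 150 g, with a dark split line down one side (no real gap); stands upright on the bench, loose. Point at its centre (12.5 mm above its underside), z along its bore. Either end may be down.
- pillow_mid (a point): Bystander: cast iron pillow block bearing, foot 42 by 135 mm (long along y), 81 mm high; point on its middle, 40 mm above the bench.
- collar_a_mid (a point): Bystander: dark blued steel shaft collar, 45 mm outer diameter, bore 26 mm, 15 mm high, with a set screw in its side; point at its centre.
- collar_b_mid (a point): Bystander: second dark blued shaft collar, the same as the first; point at its centre.
- wrench_mid (a point): Bystander: red-handled steel socket wrench lying along its x, 225 mm long, about 22 mm high; point near its middle, 11.5 mm above the bench.
Things that resemble listed ones, but are neither listed nor needed, are in the scene too. Leave any red look-alike of the part that bears bushing_mid alone. Of the things shaped like the part that bears spacer_mid, the bare steel one is meant.

How it is judged:
By the outcome, as a careful person would: the job done as asked, in the order asked, and still so for the second after the job is handed in, with the robot touching nothing.
It also fails if it takes over 72 s, if anything falls off the work surface, if the arm or the gripper's body presses on something with over 40 N, if the wrist force passes 120 N, or if a joint passes its speed limit or range.

ROBOT

A 6-joint arm with a two-finger parallel gripper is mounted at the origin on the work surface. World frame = base frame: x ahead of the robot, y to its left, z up, the work surface at z = 0. Lengths are in mm, angles in rad, forces in N, time in s.
With the tool pointing down it reaches from about 400 to 925 mm from the base axis. Payload 12.5 kg.
Tool frame: the origin (TCP) lies between the finger pads; the fingertips stand 11 mm ahead of it and the grasp point (between the pads) lies 8 mm behind it (env.tip_extent is the distance from the TCP to the fingertips, in mm); x points along the fingers, z is the direction in which the jaws open and shut, and the axes are right-handed (so a half turn about x gives the same grasp; the last joint's range is limited). The gripper opens to 95 mm and grips with 3 to 60 N. Pads are 20 mm wide; open, the fingers measure 119 mm over their backs; the gripper's body (75 mm by 180 mm) begins 59 mm behind the grasp point.
Start: joints at [-1.308, 0.491, 1.559, -0, 1.092, -0.106], TCP at [225.334, -582.987, 194.561] pointing down, gripper open.
Joint ranges: [-3.1, 3.1], [-0.84, 2.19], [0.05, 2.79], [-1.13, 4.28], [0.06, 2.93], [-2.69, 2.69]. Speed limits (rad/s): [2.22, 2.22, 2.79, 3.14, 3.14, 3.14].

INTERFACE

Orientations are given as [roll, pitch, yaw] about the fixed x, y, z axes, in that order (R = Rz(yaw) Ry(pitch) Rx(roll)).
In Python, from cell import status, imaging, env gives the robot as it stands. The module is installed in compiled form; this text tells all that it offers.
- The arm moves only by the tool apply_moves, never from a script. Its argument "increments" is a list of rows, each a list of 5 numbers: the closure, from 0 (fully open) to 1 (shut), then the shift along the tool's x, y, z in mm, then the turn about the tool's x in degrees. A call has 1 to 10 rows; each row shifts and turns the commanded pose from where the row before left it, along the tool's axes as they then stand; what a row does not reach is not made up. A row lasts 1/10 s, in which the tool goes at most 50 mm and 8.59 degrees, less where a joint would pass 70% of its speed; a pose out of reach is approached as far as the arm can. A call with a gripper value outside its range is refused whole. The fingers move at their own pace and stop on an object; the grip force is fixed at half the most. Time passes only in rows, so rows that do not move let the fingers close. It gives the time, the measured TCP pose, the force and the opening at its end, in the units of the state.
- status.state(): the state, without advancing time (a new reading comes with each control period).
- imaging.read_camera(name): name is "scene" or "side" or "wrist"; returns a dict with "pixels" (400x640x3 uint8, red, green, blue), "fovy" (degrees; the focal length in pixels is half the picture's height over the tangent of half this angle, whatever the lens; pixels are square), "cx", "cy" (the principal point, pixels), "distortion" ([k1, k2, p1, p2, k3] as OpenCV has them; the pictures are not rectified), "R" (3x3) and "t" (3): a world point X has camera coordinates R X + t. Camera axes: x right, y down, z forward; pixel columns grow to the right and rows downward; lengths in mm; the calibration is good to about 2 mm. A picture is of the moment at which its call begins. There is no depth.
- env.job_done(): hands the job in, once; it reports no verdict.
The state is a dict: "t": time; "joints": joint angles; "qvel": joint speeds; "tau": joint torques, N m; "eef_pos": TCP position; "tcp_rot": TCP orientation; "ft_force": force on the tool from outside, world axes, zero at the start; "moment": the same for the moment, N m; "opening": opening from 0.0 (shut) to 1.0 (fully open).
Only numpy, scipy, OpenCV 4.12 (cv2) and the standard library are available. Lean on these libraries where they do the work, as an engineer would, in place of code of your own. Each camera call takes 0.05 s, during which the arm holds its last target. There are 200 camera calls.

## Working session

There is one attempt and no reset: what is moved stays moved. The work goes in short steps, Python scripts to look and compute and a tool call to move; the robot and the scene stay as the last step left them, time stands still between calls to the robot, and variables do not carry over. Pictures are saved under pics/ and viewed, about 8 in all and at most 12, crops included, and the job is handed in when it is done.

Besides the shell and the picture viewer there is one more tool, called after "Emit:" as name(argument=value, ...) on one line, values as JSON. apply_moves: Moves the arm, as the interface text tells. Its arguments: {"type":"object","properties":{"increments":{"type":"array"}},"required":["increments"]}

```bash
mkdir -p pics
cat > h.py <<'E'
import numpy as np, cv2
from cell import status, imaging, env
def K(c):
    f=c["pixels"].shape[0]/2/np.tan(np.radians(c["fovy"])/2)
    return np.array([[f,0,c["cx"]],[0,f,c["cy"]],[0,0,1.]])
def ray(c,uv,z):
    p=cv2.undistortPoints(np.array([[uv]],float),K(c),np.array(c["distortion"],float))[0,0]
    R=np.array(c["R"]);t=np.array(c["t"]);o=-R.T@t;d=R.T@np.array([p[0],p[1],1])
    return o+d*(z-o[2])/d[2]
def proj(c,X):
    return cv2.projectPoints(np.array(X,float).reshape(-1,1,3),cv2.Rodrigues(np.array(c["R"],float))[0],np.array(c["t"],float),K(c),np.array(c["distortion"],float))[0].reshape(-1,2)
def save(c,n,crop=None,s=1):
    im=c["pixels"][:,:,::-1]
    if crop: x0,y0,x1,y1=crop; im=im[y0:y1,x0:x1]
    cv2.imwrite("pics/"+n+".png",cv2.resize(im,None,fx=s,fy=s,interpolation=cv2.INTER_CUBIC))
E
python3 - <<'E'
from h import *
import pickle
d={}
for n in("scene","side","wrist"):
    c=imaging.read_camera(n);d[n]=c;save(c,n+"0",None,1.25)
    R=np.array(c["R"]);print(n,c["fovy"],-R.T@np.array(c["t"]),R[2])
pickle.dump(d,open("c0.pkl","wb"))
print(status.state())
E
```

```text
scene 52.3048205205841 [1081.51173489  231.8191348   930.62483684] [-0.53243342 -0.23078753 -0.81440271]
side 48.589184798103375 [441.41818272 713.56435186 798.34132567] [ 0.08030632 -0.68427288 -0.72479068]
wrist 59.22053760417477 [ 292.31406178 -557.47920256  384.48693744] [-0.23617232 -0.09075733 -0.96746356]
{'t': 0.15, 'joints': array([-1.30760154e+00,  4.91377933e-01,  1.55928367e+00, -1.75521790e-05,
        1.09169524e+00, -1.05634016e-01]), 'qvel': array([ 2.59804627e-03, -1.82160234e-03, -1.20241224e-03,  3.21817864e-05,
       -2.37179099e-04, -1.91796471e-03]), 'tau': array([ 2.45982010e-03, -6.12894917e+01, -2.58280241e+01,  6.92471419e-02,
        4.72970260e-02, -7.52677647e-05]), 'eef_pos': array([ 225.27722999, -582.7959654 ,  194.13169302]), 'tcp_rot': array([3.05633005, 1.57003198, 1.85437062]), 'ft_force': array([ 0.50253093, -0.06102117,  0.07087853]), 'moment': array([ 0.00995747, -0.00964047, -0.00268723]), 'opening': 1.0039347849117812}
```

View pics/scene0.png

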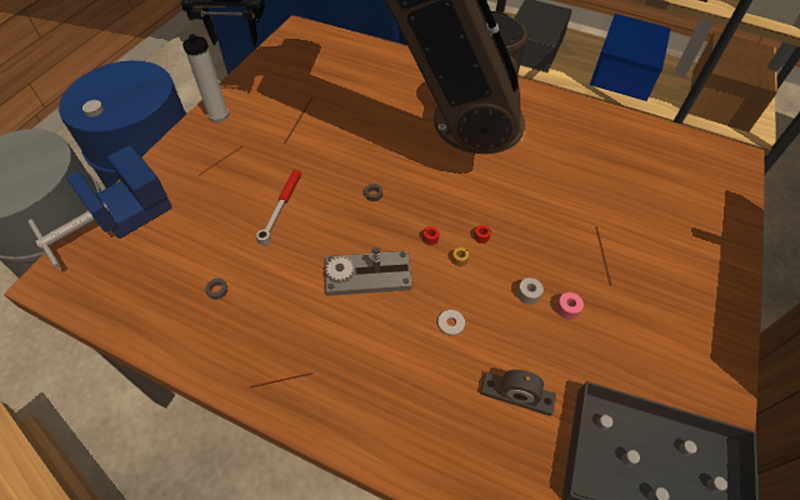

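View pics/side0.png

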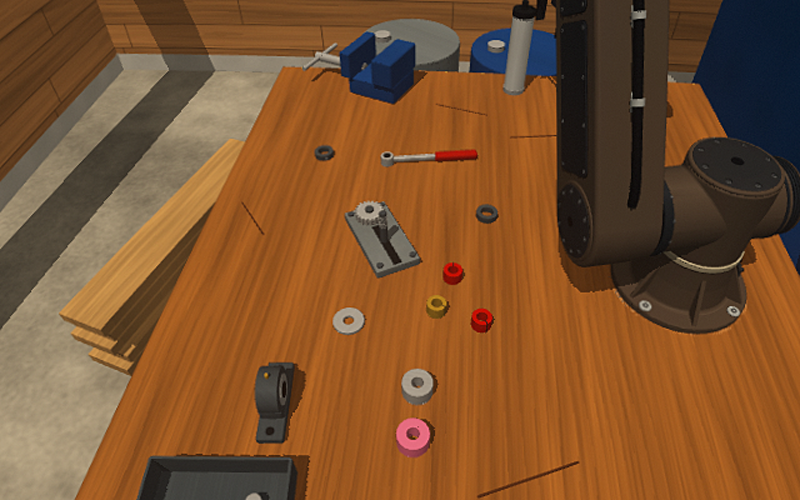

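Candidates in the scene picture (800 px wide):
- **Spacer-shaped:** grey steel at (531,290) and pink at (571,304). The bare steel one is meant.
- **Bushing-shaped:** bronze at (460,256) and red at (431,235) and (482,233). The bronze one is meant.
- **Others:** washer at (451,322), stud near (376,258).

I'll confirm with enlarged crops.

Run:
```python
from h import *
import pickle
d=pickle.load(open("c0.pkl","rb"))
save(d["scene"],"sc1",(255,175,455,275),4)
save(d["side"],"si1",(265,155,365,330),3.4)
```

```text
(no output)
```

View pics/sc1.png

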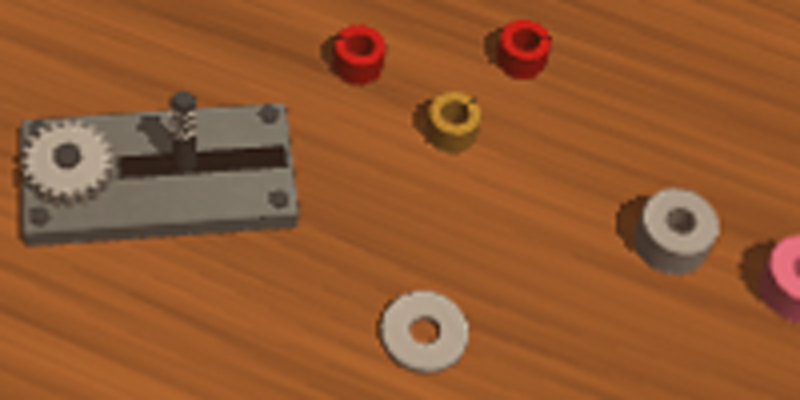

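View pics/si1.png

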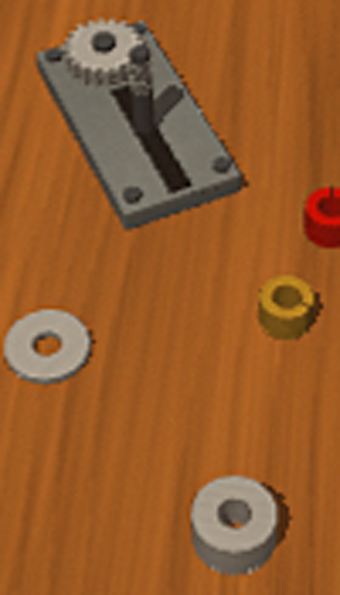

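Crops confirm the steel spacer at scene crop (681,219), the washer at (425,331), the bronze bushing with split at (455,114), and the stud top at (183,101).

Run:
```python
from h import *
import pickle
d=pickle.load(open("c0.pkl","rb"))
A={"spacer":((681,219),(236,512),30),"washer":((425,331),(47,344),8),"bushing":((455,114),(287,298),25),"studtop":((183,101),(138,54),95),"gear":((67,155),(103,41),42),"slotendA":((119,167),None,20),"slotendB":((286,156),(177,189),20)}
for n,(a,b,z) in A.items():
    p=ray(d["scene"],(255+a[0]/4-.375,175+a[1]/4-.375),z)
    q=ray(d["side"],(265+b[0]/3.4-.35,155+b[1]/3.4-.35),z) if b else None
    print(n,p.round(1),None if q is None else q.round(1))
```

```text
spacer [469.5 273.7  30. ] [470.  273.6  30. ]
washer [603.  149.5   8. ] [601.8 150.3   8. ]
bushing [450.6 111.   25. ] [449.5 112.6  25. ]
studtop [562.3 -37.7  95. ] [561.8 -34.4  95. ]
gear [ 599.9 -104.4   42. ] [ 598.5 -102.7   42. ]
slotendA [581.7 -77.   20. ] None
slotendB [526.9  19.8  20. ] [530.8  20.   20. ]
```

```bash
cat >> h.py <<'E'
from scipy.spatial.transform import Rotation as Ro
def tool(s=None):
    s=s or status.state()
    return np.array(s["eef_pos"]),Ro.from_euler("xyz",s["tcp_rot"]).as_matrix()
def plan(xyz,jaw=None):
    """jaw: wanted world angle (deg, mod 180) of tool z; prints delta in present tool axes"""
    s=status.state();p,R=tool(s);d=R.T@(np.array(xyz)-p)
    a=np.degrees(np.arctan2(R[1,2],R[0,2]))
    print("pos",p.round(1),"x",R[:,0].round(4),"jaw",a.round(2),"q1,q6",s["joints"][[0,5]].round(2),"F",s["ft_force"].round(1),"op",round(s["opening"],3),"t",s["t"])
    print("delta tool",d.round(1),"| turn about x",None if jaw is None else round(-((jaw-a+90)%180-90),2))
E
python3 - <<'E'
from h import *
import pickle
d=pickle.load(open("c0.pkl","rb"))["scene"]
for n,u,z in(("pink",(571,302),30),("redA",(431,232),25),("redB",(482,230),25)): print(n,ray(d,np.array(u)/1.25,z).round(1))
p,R=tool();print(R.round(3))
plan((470,273.6,200),0)
E
```

```text
pink [470.2 358.7  30. ]
redA [422.7  30.7  25. ]
redB [368.8 132.4  25. ]
[[-0.     0.933  0.361]
 [ 0.001  0.361 -0.933]
 [-1.     0.    -0.001]]
pos [ 225.3 -582.8  194.1] x [-2.e-04  7.e-04 -1.e+00] jaw -68.87 q1,q6 [-1.31 -0.11] F [ 0.5 -0.1  0.1] op 1.004 t 0.15
delta tool [  -5.3  537.  -710.6] | turn about x -68.87
```

Emit:
apply_moves(increments=[[0,0,0,0,-8.2],[0,0,0,0,-8.2],[0,0,0,0,-8.2],[0,0,0,0,-8.2],[0,0,0,0,-8.2],[0,0,0,0,-8.2],[0,0,0,0,-8.2],[0,0,0,0,-8.2],[0,0,0,0,-8.2],[0,0,0,0,-8.2]])

```text
t: 1.15
eef_pos: [225.3, -582.9, 194.3]
tcp_rot: [1.59, 1.57, 1.825]
ft_force: [-0.5, -0.3, -0.2]
opening: 1.002
```

Emit:
apply_moves(increments=[[0,0,0,0,-8.2],[0,0,0,0,-8.1]])

```text
t: 1.35
eef_pos: [225.3, -582.9, 194.3]
tcp_rot: [1.2, 1.57, 1.72]
ft_force: [-1.1, 0.5, -0.3]
opening: 1.003
```

```bash
python3 -c "
from h import *
plan((562,-36,210),29.4)"
```

```text
pos [ 225.3 -582.9  194.3] x [-1.e-04  4.e-04 -1.e+00] jaw 29.77 q1,q6 [-1.31 -1.83] F [-1.1  0.5 -0.3] op 1.003 t 1.35
delta tool [-15.5 307.6 563.8] | turn about x 0.37
```

Emit:
apply_moves(increments=[[0,-2,22,40,0],[0,-2,22,40,0],[0,-2,22,40,0],[0,-2,22,40,0],[0,-2,22,40,0],[0,-2,22,40,0],[0,-2,22,40,0],[0,-2,22,40,0],[0,0,22,40,0],[0,0,22,40,0]])

```text
t: 2.35
eef_pos: [466.3, -193.1, 210.6]
tcp_rot: [-1.326, 1.571, -0.812]
ft_force: [-0.1, -0.6, 0.2]
opening: 0.997
```

Emit:
apply_moves(increments=[[0,0,22,40,0],[0,0,22,40,0],[0,0,22,40,0],[0,0,22,40,0],[0,0,0,0,0]])

```text
t: 2.85
eef_pos: [563.5, -35.6, 210.1]
tcp_rot: [0.733, 1.57, 1.251]
ft_force: [-1.2, 0.1, -0.2]
opening: 0.999
```

```bash
python3 -c "
from h import *
plan((562,-36,210),29.4)
import pickle
c=imaging.read_camera('wrist');pickle.dump(c,open('w1.pkl','wb'));save(c,'w1',None,1.25)
print(proj(c,[[562,-36,95],[599.2,-103.5,42]])*1.25)"
```

```text
pos [563.5 -35.6 210.1] x [ 2.e-04  6.e-04 -1.e+00] jaw 29.67 q1,q6 [-0.18 -0.7 ] F [-1.2  0.1 -0.2] op 0.999 t 2.85
delta tool [ 0.1  0.4 -1.5] | turn about x 0.27
[[393.76772363 233.45639696]
 [393.09610838 305.99405454]]
```

View pics/w1.png

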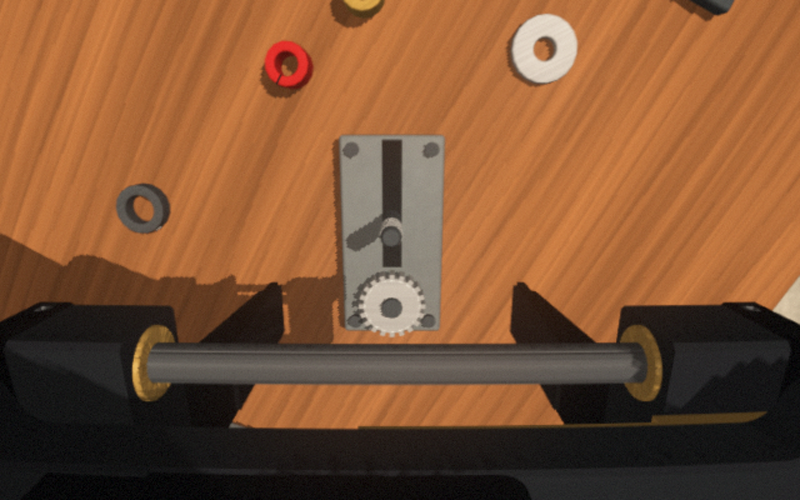

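Wrist view: stud top (391,238), gear hub (391,307), slot vertical at x≈391 from y=140 to 266, washer (544,48).

```bash
python3 -c "
from h import *
import pickle
c=pickle.load(open('w1.pkl','rb'))
for n,u,z in(('stud',(391,238),95),('gear',(391,307),42),('washer',(544,47.5),8),('slot1',(391.5,140.5),20)): print(n,ray(c,np.array(u)/1.25,z).round(1))
plan((470,273.6,130),29.4)"
```

```text
stud [561.9 -39.9  95. ]
gear [ 598.1 -105.2   42. ]
washer [601.7 147.8   8. ]
slot1 [528.6  17.9  20. ]
pos [562.3 -37.4 210. ] x [-6.e-04  1.e-04 -1.e+00] jaw 29.64 q1,q6 [-0.18 -0.7 ] F [-1.3  0.5  0.1] op 0.997 t 2.9
delta tool [ 80.1 316.   73.6] | turn about x 0.24
```

Emit:
apply_moves(increments=[[0,0,32,7,0],[0,0,32,7,0],[0,0,32,7,0],[0,4,32,7,0],[0,12,32,7,0],[0,16,32,7,0],[0,16,32,7,0],[0,16,32,8,0],[0,16,32,8,0],[0,0,28,8,0]])

```text
t: 3.9
eef_pos: [468.7, 271.3, 128.7]
tcp_rot: [3.099, 1.567, -2.671]
ft_force: [-0.5, 0.5, -0.2]
opening: 0.997
```

Emit:
apply_moves(increments=[[0,0,0,0,0.2],[0,0,0,0,0]])

```text
t: 4.1
eef_pos: [470.0, 270.9, 130.5]
tcp_rot: [-2.529, 1.57, -2.018]
ft_force: [0.6, 0.9, -0.6]
opening: 0.999
```

```bash
python3 -c "
from h import *
plan((470,273.6,130),29.4)
import pickle
c=imaging.read_camera('wrist');pickle.dump(c,open('w2.pkl','wb'));save(c,'w2',None,1.25)
print(proj(c,[[470,273.6,30]])*1.25)
plan((470,273.6,130),29.4)"
```

```text
pos [470.  270.9 130.5] x [-2.e-04 -4.e-04 -1.e+00] jaw 29.25 q1,q6 [ 0.4  -0.11] F [ 0.6  0.9 -0.6] op 0.999 t 4.1
delta tool [0.5 2.4 1.3] | turn about x -0.15
[[397.86496029 235.28048629]]
pos [470.2 270.5 130.6] x [ 1.e-04 -3.e-04 -1.e+00] jaw 29.21 q1,q6 [ 0.4  -0.11] F [ 0.2  0.2 -0.5] op 1.002 t 4.15
delta tool [0.6 2.8 1.3] | turn about x -0.19
```

View pics/w2.png

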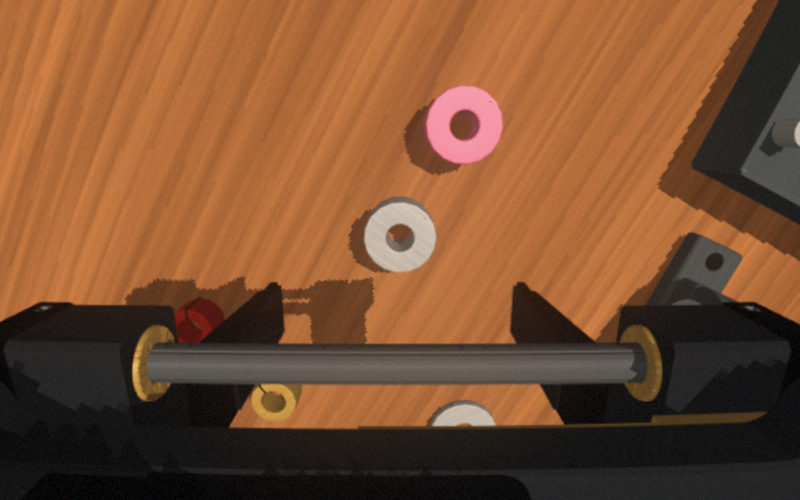

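Wrist view: steel spacer top at (400,234), between the fingers (midline ≈398). Pink one at (465,124) is well clear. Descending.

Emit:
apply_moves(increments=[[0,20,3.4,2,0],[0,25,0,0,0],[0,25,0,0,0],[0,23,0,0,0],[0,13,0,0,0],[0,7.5,0,0,0],[0,0,0,0,0]])

```text
t: 4.85
eef_pos: [470.3, 274.8, 16.7]
tcp_rot: [-3.079, 1.57, -2.57]
ft_force: [0.0, -0.2, 0.6]
opening: 1.003
```

Emit:
apply_moves(increments=[[1,0,0,0,0],[1,0,0,0,0],[1,0,0,0,0],[1,0,0,0,0],[1,0,0,0,0],[1,0,0,0,0],[1,0,0,0,0],[1,0,0,0,0]])

```text
t: 5.65
eef_pos: [470.1, 275.4, 17.0]
tcp_rot: [-2.526, 1.571, -2.016]
ft_force: [0.4, -0.3, 0.6]
opening: 0.383
```

Emit:
apply_moves(increments=[[1,0,0,0,0],[1,0,0,0,0],[1,0,0,0,0]])

```text
t: 5.95
eef_pos: [470.1, 275.5, 17.0]
tcp_rot: [-2.211, 1.571, -1.701]
ft_force: [0.0, -0.5, 0.2]
opening: 0.131
```

```bash
python3 -c "
from h import *
a=imaging.read_camera('scene');save(a,'s3',(360,160,500,300),4)
b=imaging.read_camera('side')
plan((0,0,0),29.4)
A=cv2.resize(a['pixels'][180:280,370:470,::-1],(390,390));B=cv2.resize(b['pixels'][260:380,270:390,::-1],(390,390))
cv2.imwrite('pics/s3.png',np.hstack([A,B]))"
```

```text
pos [470.1 275.5  17. ] x [-0.e+00 -1.e-04 -1.e+00] jaw 29.23 q1,q6 [ 0.41 -0.1 ] F [ 1.1  0.9 -0.3] op 0.047 t 6.05
delta tool [  17.   -10.8 -544.8] | turn about x -0.17
```

View pics/s3.png

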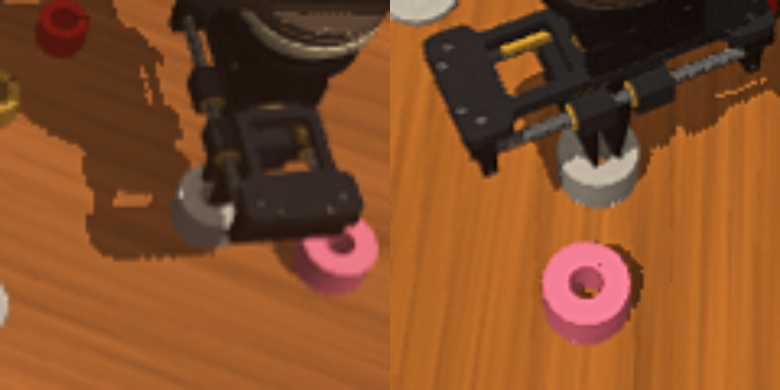

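```bash
python3 -c "
from h import *
a=imaging.read_camera('scene')
b=imaging.read_camera('side')
p,R=tool()
print(p, status.state()['opening'])
for c,(x0,y0) in((a,(395,200)),(b,(305,275))):
    im=cv2.resize(c['pixels'][y0:y0+60,x0:x0+60,::-1],(390,390),interpolation=cv2.INTER_CUBIC)
    print((proj(c,[p,p+R[:,0]*11,p-R[:,0]*8])-[x0,y0])*6.5)
    c['im']=im
cv2.imwrite('pics/s4.png',np.hstack([a['im'],b['im']]))"
```

```text
[470.10917288 275.43900502  16.98638634] 0.012121175197054147
[[190.3626601  210.3330905 ]
 [184.14630827 224.11241709]
 [194.9481117  200.16423503]]
[[187.62973082 223.61567748]
 [187.36005574 241.63146716]
 [187.82873971 210.29649407]]
```

View pics/s4.png

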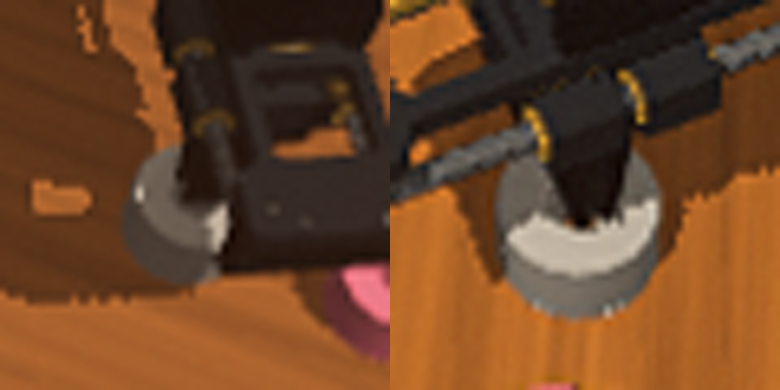

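```bash
python3 -c "
from h import *
import pickle
c=pickle.load(open('w2.pkl','rb'))
p=np.array([470,270.9,130.5]);R=Ro.from_euler('xyz',[-2.529,1.57,-2.018]).as_matrix()
print(c['distortion'])
print('cam in tool',(R.T@(-np.array(c['R']).T@np.array(c['t'])-p)).round(1))
for x in(-80,-50,-8,11):
  for y in (10,-10): print(x,y,(proj(c,[p+R@np.array([x,y,s*47.5]) for s in(-1,1)])*1.25).round(0).tolist())
# closed-finger look
w=imaging.read_camera('wrist');save(w,'w3',(120,120,520,400),2)
print(status.state()['opening'])
"
```

```text
[-0.05342891  0.          0.          0.          0.        ]
cam in tool [-190.4   70.1    0.8]
-80 10 [[225.0, 355.0], [563.0, 355.0]]
-80 -10 [[232.0, 416.0], [556.0, 416.0]]
-50 10 [[257.0, 313.0], [532.0, 313.0]]
-50 -10 [[262.0, 364.0], [527.0, 364.0]]
-8 10 [[287.0, 275.0], [504.0, 275.0]]
-8 -10 [[290.0, 317.0], [501.0, 317.0]]
11 10 [[296.0, 262.0], [495.0, 262.0]]
11 -10 [[299.0, 301.0], [492.0, 301.0]]
0.008252334290836065
```

View pics/w3.png

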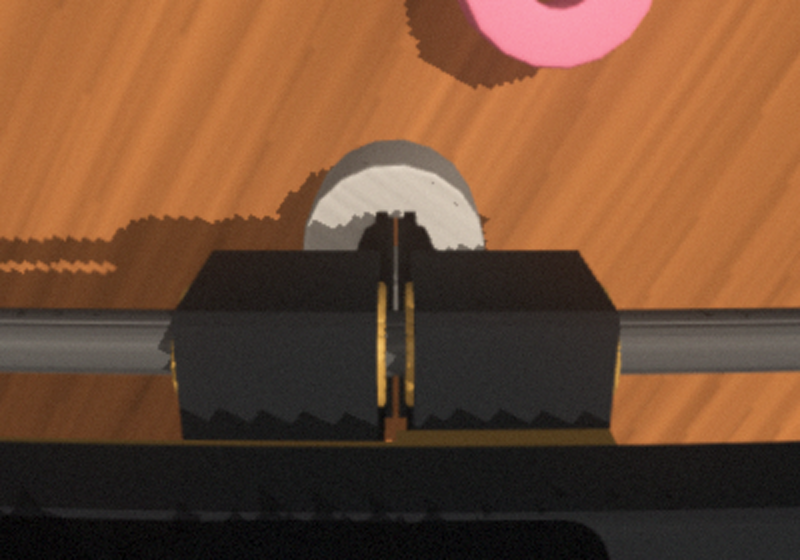

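```bash
python3 -c "
from h import *
print(env.tip_extent,[a for a in dir(env) if a[0]!='_'])"
```

```text
11.0 ['IKError', 'job_done', 'tip_extent']
```

Emit:
apply_moves(increments=[[1,1,0,0,0],[1,1,0,0,0],[1,1,0,0,0]])

```text
t: 6.5
eef_pos: [470.1, 275.4, 13.9]
tcp_rot: [-1.968, 1.571, -1.458]
ft_force: [-0.4, 0.4, 0.2]
opening: 0.002
```

Emit:
apply_moves(increments=[[1,1,0,0,0],[1,1,0,0,0]])

```text
t: 6.7
eef_pos: [470.1, 275.5, 11.9]
tcp_rot: [-1.936, 1.571, -1.426]
ft_force: [0.0, 0.2, 0.9]
opening: 0.005
```

Emit:
apply_moves(increments=[[1,1,0,0,0],[1,0,0,0,0]])

```text
t: 6.9
eef_pos: [470.1, 275.4, 10.8]
tcp_rot: [-2.863, 1.571, -2.353]
ft_force: [0.0, -0.4, -0.1]
opening: 0.004
```

Emit:
apply_moves(increments=[[1,1,0,0,0],[1,1,0,0,0],[1,0,0,0,0]])

```text
t: 7.2
eef_pos: [470.3, 275.5, 10.0]
tcp_rot: [-0.233, 1.57, 0.277]
ft_force: [-3.3, -1.5, 13.8]
opening: 0.006
```

Emit:
apply_moves(increments=[[1,1,0,0,0],[1,1,0,0,0],[1,0,0,0,0]])

```text
t: 7.5
eef_pos: [470.4, 275.6, 9.5]
tcp_rot: [-0.163, 1.569, 0.347]
ft_force: [-9.3, -3.2, 35.7]
opening: 0.005
```

The readings show TCP z 10.3 when the tips touched the spacer's top (z=30). So the real fingertips stand about 20 mm *behind* the reported TCP, not 11 mm ahead; the wrist picture agrees. I'll use that measured offset: lift, open, re-centre y, and descend to tips at z≈8.

Emit:
apply_moves(increments=[[1,-10,0,0,0],[0,0,0,0,0],[0,0,-1.5,0,0],[0,0,0,0,0],[0,0,0,0,0],[0,0,0,0,0],[0,0,0,0,0],[0,0,0,0,0],[0,0,0,0,0],[0,0,0,0,0]])

```text
t: 8.5
eef_pos: [470.9, 274.1, 17.0]
tcp_rot: [-1.825, 1.571, -1.315]
ft_force: [-0.3, 0.4, 0.3]
opening: 0.704
```

Emit:
apply_moves(increments=[[0,0,0,0,0],[0,7,0,0,0],[0,7,0,0,0],[0,7,0,0,0],[0,5,0,0,0],[0,2.5,0,0,0],[0,0,0,0,0]])

```text
t: 9.2
eef_pos: [470.7, 274.0, -12.0]
tcp_rot: [-3.118, 1.57, -2.608]
ft_force: [-0.7, 0.8, -0.3]
opening: 1.002
```

Emit:
apply_moves(increments=[[1,0,0,0,0],[1,0,0,0,0],[1,0,0,0,0],[1,0,0,0,0],[1,0,0,0,0],[1,0,0,0,0],[1,0,0,0,0],[1,0,0,0,0],[1,0,0,0,0]])

```text
t: 10.1
eef_pos: [470.8, 274.1, -11.5]
tcp_rot: [-2.422, 1.571, -1.912]
ft_force: [-0.4, -0.2, 0.8]
opening: 0.512
```

Emit:
apply_moves(increments=[[1,-10,0,0,0],[1,-20,0,0,0],[1,-30,0,0,0],[1,-30,0,0,0],[1,-25,0,0,0],[1,0,0,0,0]])

```text
t: 10.7
eef_pos: [472.0, 274.7, 106.7]
tcp_rot: [-0.119, 1.565, 0.391]
ft_force: [0.4, 0.8, -3.4]
opening: 0.508
```

```bash
python3 -c "
from h import *
plan((562,-38,103),29.4)"
```

```text
pos [472.  274.7 106.7] x [ 0.0049  0.002  -1.    ] jaw 29.24 q1,q6 [ 0.41 -0.1 ] F [ 0.4  0.8 -3.4] op 0.508 t 10.7
delta tool [   3.5 -316.8  -74.3] | turn about x -0.16
```

Emit:
apply_moves(increments=[[1,0,-15,-4,-0.2],[1,0,-32,-7,0],[1,0,-36,-8,0],[1,0,-36,-9,0],[1,0,-36,-9,0],[1,0,-36,-9,0],[1,0,-36,-9,0],[1,0,-36,-8,0],[1,0,-32,-7,0],[1,0,-20,-4,0]])

```text
t: 11.7
eef_pos: [561.0, -38.7, 102.2]
tcp_rot: [2.622, 1.569, 3.134]
ft_force: [-0.5, 0.3, -4.0]
opening: 0.514
```

Emit:
apply_moves(increments=[[1,0,0,0,0],[1,0,0,0,0],[1,0,0,0,0]])

```text
t: 12.0
eef_pos: [560.5, -35.7, 102.9]
tcp_rot: [2.401, 1.57, 2.915]
ft_force: [0.5, -0.2, -3.4]
opening: 0.512
```

```bash
cat > two.py <<'E'
from h import *
import sys
# markers: predicted stud/part; crops of scene & side around stud
def two(name,s=5.5,w=70):
    A=[]
    for n,(x0,y0) in(("scene",(265,160)),("side",(270,130))):
        c=imaging.read_camera(n)
        A.append(cv2.resize(c["pixels"][y0:y0+w,x0:x0+w,::-1],None,fx=s,fy=s,interpolation=cv2.INTER_CUBIC))
    cv2.imwrite("pics/"+name+".png",np.hstack(A))
E
python3 -c "
from two import *
plan((562,-36.5,93),29.4)
two('p5')"
```

```text
pos [560.5 -35.7 102.9] x [-1.2e-03  3.0e-04 -1.0e+00] jaw 29.47 q1,q6 [-0.18 -0.7 ] F [ 0.5 -0.2 -3.4] op 0.512 t 12.0
delta tool [ 9.9 -1.4  0.9] | turn about x 0.07
```

View pics/p5.png

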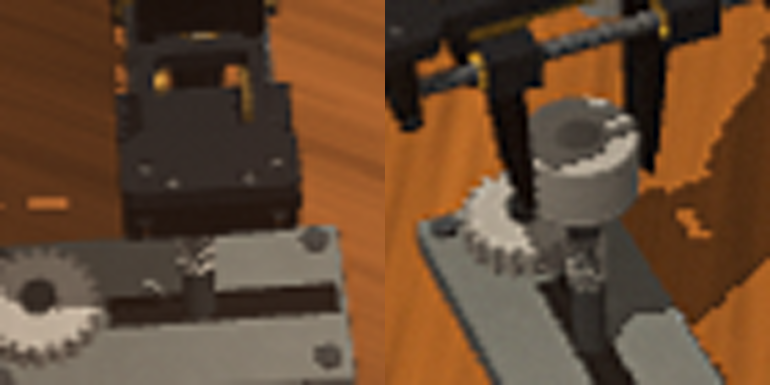

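```bash
python3 -c "
from h import *
import pickle
b=pickle.load(open('c0.pkl','rb'))['side']
R=np.array([[.871,.491],[-.491,.871]])
for n,u,z in (('top',(199,131),144.6),('studtop',(194,223),95),('studbase',(205,338),20)):
  p=ray(b,(270+u[0]/5.5-.4,130+u[1]/5.5-.4),z); print(n,p.round(1),'z,y comp',(R@p[:2]).round(1))
print('tcp',R@[560.5,-35.7])"
```

```text
top [559.  -37.9 144.6] z,y comp [ 468.3 -307.4]
studtop [562.8 -35.6  95. ] z,y comp [ 472.7 -307.4]
studbase [561.5 -41.   20. ] z,y comp [ 469.  -311.4]
tcp [ 470.6668 -306.3002]
```

Emit:
apply_moves(increments=[[1,6,-1,1.3,0],[1,6,0,0,0],[1,4,0,0,0],[1,2,0,0,0],[1,0,0,0,0]])

```text
t: 12.6
eef_pos: [562.6, -36.8, 85.1]
tcp_rot: [2.61, 1.57, 3.124]
ft_force: [0.0, -0.3, -4.1]
opening: 0.513
```

Emit:
apply_moves(increments=[[1,2,0,0,0],[1,2,0,0,0],[1,1,0,0,0],[1,0,0,0,0]])

```text
t: 13.0
eef_pos: [562.6, -36.9, 80.5]
tcp_rot: [2.938, 1.57, -2.832]
ft_force: [-0.6, -1.1, -2.9]
opening: 0.512
```

Emit:
apply_moves(increments=[[1,2,0,0,0],[1,2,0,0,0],[1,2,0,0,0],[1,0,0,0,0]])

```text
t: 13.4
eef_pos: [561.8, -37.1, 74.1]
tcp_rot: [2.751, 1.569, -3.018]
ft_force: [-4.7, -3.2, -3.2]
opening: 0.514
```

Threaded, with about 6 N of side force along the tool's −z. Relieving it while lowering.

Emit:
apply_moves(increments=[[1,3,0,-0.9,0],[1,4,0,0,0],[1,4,0,0,0],[1,4,0,0,0],[1,0,0,0,0]])

```text
t: 13.9
eef_pos: [561.6, -37.2, 58.7]
tcp_rot: [2.526, 1.57, 3.039]
ft_force: [-2.9, -3.0, -5.4]
opening: 0.514
```

Emit:
apply_moves(increments=[[1,6,0,0,0],[1,6,0,0,0],[1,6,0,0,0],[1,6,0,0,0],[1,0,0,0,0]])

```text
t: 14.4
eef_pos: [561.6, -37.2, 34.8]
tcp_rot: [2.494, 1.57, 3.008]
ft_force: [-3.7, -2.0, -5.6]
opening: 0.51
```

Emit:
apply_moves(increments=[[1,3,0,-0.3,0],[1,3,0,0,0],[1,2,0,0,0],[1,2,0,0,0],[1,2,0,0,0],[1,2,0,0,0],[1,0,0,0,0]])

```text
t: 15.1
eef_pos: [561.7, -37.4, 21.2]
tcp_rot: [2.799, 1.571, -2.971]
ft_force: [-2.3, -2.0, -5.7]
opening: 0.512
```

Emit:
apply_moves(increments=[[1,3,0,0,0],[1,3,0,0,0],[1,2,0,0,0],[1,1,0,0,0],[1,0,0,0,0]])

```text
t: 15.6
eef_pos: [561.7, -37.4, 12.3]
tcp_rot: [2.807, 1.571, -2.963]
ft_force: [-3.0, -1.7, -5.7]
opening: 0.513
```

Emit:
apply_moves(increments=[[1,1,0,0,0],[1,1,0,0,0],[1,1,0,0,0],[1,0,0,0,0]])

```text
t: 16.0
eef_pos: [561.7, -37.4, 9.4]
tcp_rot: [-1.369, 1.571, -0.855]
ft_force: [-2.7, -2.3, -3.1]
opening: 0.51
```

Emit:
apply_moves(increments=[[1,1,0,0,0],[1,1,0,0,0],[1,0,0,0,0]])

```text
t: 16.3
eef_pos: [561.8, -37.4, 8.5]
tcp_rot: [-0.952, 1.57, -0.438]
ft_force: [-7.2, -3.0, 11.7]
opening: 0.511
```

Emit:
apply_moves(increments=[[0,-1,0,-0.3,0],[0,0,0,0,0],[0,0,0,0,0],[0,0,0,0,0],[0,0,0,0,0],[0,0,0,0,0],[0,0,0,0,0]])

```text
t: 17.0
eef_pos: [561.5, -37.5, 8.5]
tcp_rot: [-1.822, 1.571, -1.308]
ft_force: [0.3, 0.0, -0.3]
opening: 0.989
```

Emit:
apply_moves(increments=[[0,-10,0,0,0],[0,-20,0,0,0],[0,-30,0,0,0],[0,-30,0,0,0],[0,-20,0,0,0],[0,0,0,0,0]])

```text
t: 17.6
eef_pos: [562.7, -37.7, 121.8]
tcp_rot: [-0.712, 1.566, -0.198]
ft_force: [1.1, 0.1, -0.3]
opening: 1.002
```

```bash
python3 -c "
from h import *
c=imaging.read_camera('wrist');save(c,'w6',(160,0,560,280),2)
plan((602.5,149.6,100),29.4)"
```

```text
pos [561.9 -37.6 120.1] x [ 2.9e-03 -6.0e-04 -1.0e+00] jaw 29.43 q1,q6 [-0.18 -0.7 ] F [-0.6 -0.2  0.1] op 1.0 t 17.65
delta tool [ 20.1 143.2 127.3] | turn about x 0.03
```

Emit:
apply_moves(increments=[[0,0,10,9,0],[0,0,18,16,0],[0,0,20,18,0],[0,0,24,21,0],[0,10,24,21,0],[0,20,20,18,0],[0,20,17,16,0],[0,20,10,9.5,0],[0,0,0,0,0],[0,0,0,0,0]])

```text
t: 18.65
eef_pos: [602.5, 150.4, 47.8]
tcp_rot: [2.839, 1.569, -2.93]
ft_force: [0.3, -0.5, 0.6]
opening: 0.995
```

```bash
python3 -c "
from h import *
plan((603.3,150.4,-18),29.4)
c=imaging.read_camera('wrist');im=c['pixels'].astype(int)
u=proj(c,[[602.4,149.9,8]])[0];print('pred',u)
m=((im.min(2)>105)).astype(np.uint8)
n,l,st,ce=cv2.connectedComponentsWithStats(m)
for i in range(1,n):
  if st[i,4]>300: print(st[i],ce[i],ray(c,ce[i],8).round(1))
  if st[i,4]>300 and abs(ce[i]-u).max()<25:
    x,y,w,h,_=st[i];q=ray(c,(x+w/2-.5,y+h/2-.5),8);print('bbox ctr',q.round(1))
"
```

```text
pos [602.5 150.4  47.8] x [-2.e-03 -4.e-04 -1.e+00] jaw 29.48 q1,q6 [ 0.14 -0.38] F [ 0.3 -0.5  0.6] op 0.995 t 18.65
delta tool [65.8 -0.5  0.8] | turn about x 0.08
pred [316.09131142 212.49124356]
[ 276  175   80   59 2997] [315.32465799 202.84951618] [598.6 155.6   8. ]
bbox ctr [599.1 155.    8. ]
```

Emit:
apply_moves(increments=[[0,15,-0.8,0.5,0],[0,20,0,0,0],[0,15,0,0,0],[0,10,0,0,0],[0,4,0,0,0],[0,1.8,0,0,0],[0,0,0,0,0]])

```text
t: 19.4
eef_pos: [604.1, 149.7, -17.1]
tcp_rot: [-0.56, 1.57, -0.046]
ft_force: [1.2, 0.6, -0.1]
opening: 1.0
```

Emit:
apply_moves(increments=[[1,0,0,0,0],[1,0,0,0,0],[1,0,0,0,0],[1,0,0,0,0],[1,0,0,0,0],[1,0,0,0,0],[1,0,0,0,0],[1,0,0,0,0],[1,0,0,0,0]])

```text
t: 20.3
eef_pos: [603.8, 149.6, -17.2]
tcp_rot: [-3.002, 1.571, -2.488]
ft_force: [-2.1, -1.2, 3.1]
opening: 0.576
```

Emit:
apply_moves(increments=[[1,-8,0,0,0],[1,-20,0,0,0],[1,-30,0,0,0],[1,-30,0,0,0],[1,-20,0,0,0],[1,-12,0,0,0],[1,0,0,0,0]])

```text
t: 21.0
eef_pos: [604.6, 149.8, 104.3]
tcp_rot: [-0.392, 1.568, 0.121]
ft_force: [-0.1, -0.3, -1.9]
opening: 0.576
```

```bash
python3 -c "
from h import *
plan((561.5,-37.5,103),29.4)"
```

```text
pos [604.6 149.8 104.3] x [ 2.7e-03  3.0e-04 -1.0e+00] jaw 29.43 q1,q6 [ 0.14 -0.38] F [-0.1 -0.3 -1.9] op 0.576 t 21.0
delta tool [   1.1 -142.  -129.6] | turn about x 0.03
```

Emit:
apply_moves(increments=[[1,0,-10,-9,0],[1,0,-18,-16,0],[1,0,-22,-20,0],[1,0,-22,-20,0],[1,0,-22,-20,0],[1,0,-20,-18,0],[1,0,-18,-17,0],[1,0,-10,-9.5,0],[1,0,0,0,0],[1,0,0,0,0]])

```text
t: 22.0
eef_pos: [560.7, -37.5, 102.2]
tcp_rot: [2.363, 1.57, 2.876]
ft_force: [0.3, 0.4, -0.9]
opening: 0.575
```

Emit:
apply_moves(increments=[[1,8,0,0,0],[1,8,0,0,0],[1,4,0,0,0],[1,1,0,0,0],[1,0,0,0,0]])

```text
t: 22.5
eef_pos: [560.9, -37.4, 81.4]
tcp_rot: [2.605, 1.57, 3.119]
ft_force: [1.2, 0.0, -1.5]
opening: 0.573
```

Emit:
apply_moves(increments=[[1,2,0,0.5,0],[1,2,0,0,0],[1,2,0,0,0],[1,0,0,0,0]])

```text
t: 22.9
eef_pos: [561.2, -37.4, 75.5]
tcp_rot: [2.657, 1.571, -3.113]
ft_force: [0.8, -1.0, -1.5]
opening: 0.572
```

Emit:
apply_moves(increments=[[1,2,0,0,0],[1,2,0,0,0],[1,0,0,0,0]])

```text
t: 23.2
eef_pos: [561.2, -37.4, 71.4]
tcp_rot: [2.643, 1.57, -3.127]
ft_force: [-0.3, 1.3, -0.9]
opening: 0.576
```

Emit:
apply_moves(increments=[[1,4,0,0,0],[1,5,0,0,0],[1,6,0,0,0],[1,6,0,0,0],[1,6,0,0,0],[1,5,0,0,0],[1,3,0,0,0],[1,0,0,0,0]])

```text
t: 24.0
eef_pos: [561.2, -37.4, 36.3]
tcp_rot: [2.58, 1.57, 3.094]
ft_force: [-0.0, 0.4, -1.8]
opening: 0.575
```

Emit:
apply_moves(increments=[[1,1,0,0,0],[1,1,0,0,0],[1,1,0,0,0],[1,0,0,0,0]])

```text
t: 24.4
eef_pos: [561.3, -37.4, 33.7]
tcp_rot: [-2.333, 1.571, -1.819]
ft_force: [0.2, 0.4, -1.8]
opening: 0.574
```

Emit:
apply_moves(increments=[[1,1,0,0,0],[1,1,0,0,0],[1,1,0,0,0],[1,0,0,0,0]])

```text
t: 24.8
eef_pos: [561.5, -37.4, 32.5]
tcp_rot: [-0.841, 1.57, -0.328]
ft_force: [-7.2, 0.5, 21.6]
opening: 0.575
```

Seated at 32.5 (predicted 32.8). Release and go up, then to the bushing.

Emit:
apply_moves(increments=[[0,-1.5,0,0,0],[0,0,0,0,0],[0,0,0,0,0],[0,0,0,0,0],[0,0,0,0,0],[0,0,0,0,0]])

```text
t: 25.4
eef_pos: [561.3, -37.4, 32.1]
tcp_rot: [2.906, 1.571, -2.863]
ft_force: [-0.4, 0.2, -0.4]
opening: 0.98
```

Emit:
apply_moves(increments=[[0,-10,0,0,0],[0,-20,0,0,0],[0,-30,0,0,0],[0,-20,0,0,0],[0,-10,0,0,0],[0,0,0,0,0]])

```text
t: 26.0
eef_pos: [561.8, -37.5, 123.6]
tcp_rot: [-0.74, 1.568, -0.226]
ft_force: [0.5, 0.2, -0.9]
opening: 1.0
```

```bash
python3 -c "
from h import *
plan((451,112.3,70),29.4)"
```

```text
pos [561.8 -37.5 123.6] x [ 2.5e-03 -6.0e-04 -1.0e+00] jaw 29.43 q1,q6 [-0.18 -0.7 ] F [ 0.5  0.2 -0.9] op 1.0 t 26.0
delta tool [ 53.3 185.  -23.1] | turn about x 0.03
```

Emit:
apply_moves(increments=[[0,0,12,-2,0],[0,0,20,-3,0],[0,0,25,-3,0],[0,0,28,-3,0],[0,0,28,-3,0],[0,10,28,-3,0],[0,20,24,-3,0],[0,18,14,-2,0],[0,0,6,-1,0],[0,0,0,0,0]])

```text
t: 27.0
eef_pos: [449.5, 113.0, 73.9]
tcp_rot: [2.772, 1.569, -2.996]
ft_force: [-0.4, 0.1, 0.2]
opening: 0.999
```

```bash
python3 -c "
from h import *
c=imaging.read_camera('wrist');save(c,'w7',(160,60,480,300),2.4)
plan((451,112.3,70),29.4)
print('pred',(proj(c,[[450.1,111.8,25]])[0]-[160,60])*2.4)"
```

```text
pos [450.4 112.6  74.4] x [-3.e-04 -2.e-04 -1.e+00] jaw 29.47 q1,q6 [ 0.1  -0.41] F [ 0.  -0.   0.1] op 0.999 t 27.05
delta tool [ 4.4 -0.5  0.4] | turn about x 0.07
pred [375.72363524 359.73061923]
```

View pics/w7.png

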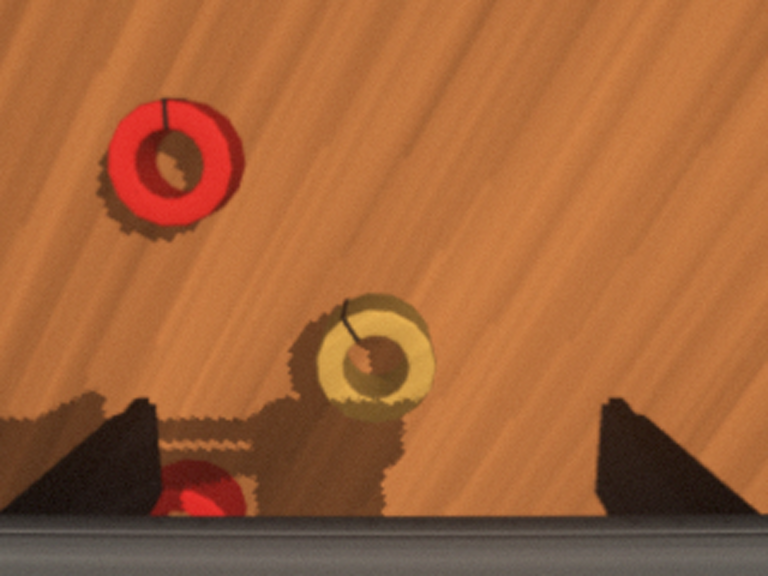

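Bronze bushing at (376,365), between the fingers. The red ones at (175,160) and (200,490) are clear of the finger paths.

Emit:
apply_moves(increments=[[0,15,-1.1,0.4,0],[0,20,0,0,0],[0,20,0,0,0],[0,18,0,0,0],[0,12,0,0,0],[0,6,0,0,0],[0,0,0,0,0]])

```text
t: 27.75
eef_pos: [451.7, 111.3, -16.9]
tcp_rot: [-3.089, 1.571, -2.576]
ft_force: [-0.2, 0.4, 1.1]
opening: 1.001
```

Emit:
apply_moves(increments=[[1,0,0,0,0],[1,0,0,0,0],[1,0,0,0,0],[1,0,0,0,0],[1,0,0,0,0],[1,0,0,0,0],[1,0,0,0,0],[1,0,0,0,0],[1,0,0,0,0],[1,0,0,0,0]])

```text
t: 28.75
eef_pos: [451.1, 111.7, -16.8]
tcp_rot: [2.992, 1.57, -2.778]
ft_force: [-0.4, -0.1, 1.1]
opening: 0.377
```

Emit:
apply_moves(increments=[[1,0,0,0,0],[1,-8,0,0,0],[1,-20,0,0,0],[1,-30,0,0,0],[1,-30,0,0,0],[1,-20,0,0,0],[1,-10,0,0,0],[1,0,0,0,0]])

```text
t: 29.55
eef_pos: [451.8, 111.8, 102.3]
tcp_rot: [-0.442, 1.568, 0.072]
ft_force: [0.0, 1.4, -3.1]
opening: 0.372
```

```bash
python3 -c "
from h import *
plan((561.3,-37.4,103),29.4)"
```

```text
pos [451.8 111.8 102.3] x [ 2.4e-03  2.0e-04 -1.0e+00] jaw 29.43 q1,q6 [ 0.1  -0.41] F [ 0.   1.4 -3.1] op 0.372 t 29.55
delta tool [  -0.5 -183.8   22.1] | turn about x 0.03
```

Emit:
apply_moves(increments=[[1,0,-12,1.5,0],[1,0,-20,2.5,0],[1,0,-25,3,0],[1,0,-25,3,0],[1,0,-25,3,0],[1,0,-25,3,0],[1,0,-22,2.5,0],[1,0,-18,2.5,0],[1,0,-11.8,1.1,0],[1,0,0,0,0]])

```text
t: 30.55
eef_pos: [561.3, -38.7, 100.4]
tcp_rot: [2.615, 1.57, 3.127]
ft_force: [-0.2, 0.6, -1.7]
opening: 0.376
```

Emit:
apply_moves(increments=[[1,8,0,0,0],[1,8,0,0,0],[1,3,0,0,0],[1,0,0,0,0],[1,0,0,0,0]])

```text
t: 31.05
eef_pos: [560.8, -37.2, 82.2]
tcp_rot: [-2.024, 1.571, -1.51]
ft_force: [0.8, 0.7, -2.2]
opening: 0.372
```

Emit:
apply_moves(increments=[[1,2,-0.4,0.3,0],[1,2,0,0,0],[1,2,0,0,0],[1,0,0,0,0]])

```text
t: 31.45
eef_pos: [561.2, -37.7, 76.0]
tcp_rot: [2.66, 1.57, -3.11]
ft_force: [-0.7, 0.0, -1.8]
opening: 0.374
```

Emit:
apply_moves(increments=[[1,2,0,0,0],[1,2,0,0,0],[1,0,0,0,0]])

```text
t: 31.75
eef_pos: [561.2, -37.7, 71.9]
tcp_rot: [2.643, 1.57, -3.127]
ft_force: [-0.1, -0.6, -1.6]
opening: 0.375
```

Threaded (underside ≈88.7, no force). Seat is predicted at TCP ≈ 41.2.

Emit:
apply_moves(increments=[[1,4,0,0,0],[1,5,0,0,0],[1,6,0,0,0],[1,6,0,0,0],[1,5,0,0,0],[1,2,0,0,0],[1,0,0,0,0]])

```text
t: 32.45
eef_pos: [561.2, -37.7, 43.8]
tcp_rot: [2.583, 1.57, 3.096]
ft_force: [-0.3, -0.2, -2.1]
opening: 0.377
```

Emit:
apply_moves(increments=[[1,1,0,0,0],[1,1,0,0,0],[1,1,0,0,0],[1,0,0,0,0]])

```text
t: 32.85
eef_pos: [561.4, -37.7, 41.3]
tcp_rot: [-0.926, 1.571, -0.413]
ft_force: [0.3, 0.4, -1.2]
opening: 0.378
```

Emit:
apply_moves(increments=[[1,1,0,0,0],[1,0,0,0,0]])

```text
t: 33.05
eef_pos: [561.5, -37.8, 41.1]
tcp_rot: [-0.882, 1.57, -0.368]
ft_force: [-2.8, 0.6, 9.7]
opening: 0.375
```

Seated at 41.1, force +10 N. Release, rise and move aside.

Emit:
apply_moves(increments=[[0,-0.8,0,0,0],[0,0,0,0,0],[0,0,0,0,0],[0,0,0,0,0],[0,0,0,0,0],[0,0,0,0,0],[0,0,0,0,0],[0,0,0,0,0],[0,0,0,0,0]])

```text
t: 33.95
eef_pos: [561.3, -37.7, 41.0]
tcp_rot: [-1.686, 1.571, -1.172]
ft_force: [0.9, -0.3, 0.4]
opening: 0.993
```

Emit:
apply_moves(increments=[[0,-8,0,0,0],[0,-20,0,0,0],[0,-30,0,0,0],[0,-30,0,0,0],[0,-20,-10,-10,0],[0,-10,-30,-20,0],[0,0,-35,-20,0],[0,0,-35,-20,0],[0,0,-25,-10,0],[0,0,0,0,0]])

```text
t: 34.95
eef_pos: [558.1, -197.7, 159.5]
tcp_rot: [-1.272, 1.57, -0.761]
ft_force: [0.2, 0.9, 0.2]
opening: 0.998
```

```bash
python3 -c "
from two import *
two('fin')
plan((0,0,0))
import pickle
old=pickle.load(open('c0.pkl','rb'))['side'];c=imaging.read_camera('side')
for n,u,z in(('stack',(562,-38,83),0),):print(proj(c,[u])) "
```

```text
pos [ 557.7 -194.7  159.3] x [-1.e-04  1.e-04 -1.e+00] jaw 29.37 q1,q6 [-0.45 -0.96] F [ 0.2  0.7 -0.5] op 1.002 t 35.05
delta tool [ 159.3  443.2 -390.6] | turn about x None
[[305.52726805 173.22038997]]
```

View pics/fin.png

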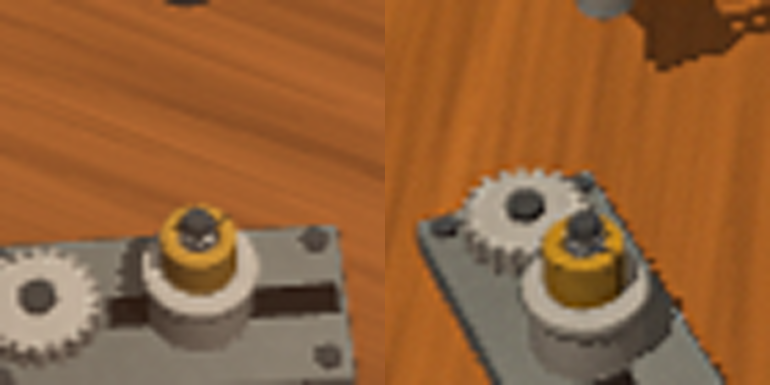

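The stack sits flat on the bed in the right order (spacer, washer, bushing), with the stud top protruding at (197,225) and (587,225). The arm is clear, so I'm handing in.

```bash
python3 -c "
from h import *
print(env.job_done())"
```

```text
the job is handed in; nothing more can be done
None
```

The idler is built and handed in at about 35 s of the 72 s allowed. The steel spacer went on the stud first, then the washer, then the bronze bushing, and all three are released.

- **Seating:** each part went down until the wrist force rose (about 12, 22 and 10 N). The seating heights were within about 0.3 mm of those predicted for a stack with no gaps.
- **Final pictures:** the last scene and side views show the stack upright and flat in the right order, with the stud top showing through and the gripper clear.
- **Bystanders and look-alikes:** I steered clear of these throughout and felt no stray contact, but I took no final overall view to confirm they had not moved.
- **What disagreed:** the fingertips turned out to be about 20 mm behind the reported TCP, not 11 mm ahead of it as stated. The first grasp on the spacer therefore closed on air above it. I found the offset by touching the spacer's top with the closed fingers (about 36 N) and used it for all later grasps.
- **Side force:** the spacer took about 6 N sideways while being threaded, which I relieved on the way down.

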